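# Clear the seal chips, then unscrew a decanter cap of unknown thread hand

## Task

Use the wooden scraper block to wipe the three red chips of broken sealing wax off the marble serving board into its crumb tray, without touching the chips with the fingers, and leave the block standing on the board. Then find by trying which way the decanter's steel cap unscrews (it differs from one decanter to the next), turn it loose and lift it straight off, and finish while still holding it in the gripper, level and about 7 cm above the open neck. Leave the tumblers, rum bottle and dish as they stand.

Things in the scene. Friction and masses are not known exactly. Their poses are not given: they have to be found in the camera images.
- board: White marble serving board, fixed to the sideboard, with a dark wooden crumb tray at its +y end. Origin at sideboard level. In its own frame the marble spans x -80 to 80, y -125 to 110 mm and its top is 18 mm up. The tray beyond its +y edge is sunk: open floor from y 110 to 184 mm, x -74 to 74 mm, floor 4 mm up, outer walls 22 mm high. Yaw up to 15 degrees.
- tray (a point): Centre of the crumb tray's floor, 37 mm beyond the marble's edge, 4 mm above the sideboard (axes as the board).
- scraper: Loose pale wooden scraper block, 0.14 kg, standing on the marble near the board's -y end. Origin at the centre of its underside. Blade bar 120 mm along its own x, 22 mm thick along y, 26 mm high; on it a central upright grip 50 mm along x, 20 mm thick along y, its top 78 mm above the underside. It is yawed by up to about 11 degrees against the board.
- chip_a: Loose red chip of sealing wax, 20 x 16 x 11 mm, 10 g, on the marble between the scraper and the tray, within 50 mm of the board's centre line (board x = 0). Origin at the centre of its underside.
- chip_b: Second red wax chip, same size and conditions as chip_a.
- chip_c: Third red wax chip, same size and conditions as chip_a.
- decanter: Slim green glass decanter in a heavy brass stand, fast to the sideboard: it neither slides nor turns. Upright; origin at the centre of its foot, stand 112 mm across, glass 82 mm across, neck top 170 mm up. Turned by up to about 20 degrees.
- neck (a point): Neck top's centre, where the cap seats, 170 mm up. Thread: turned the wrong way the cap meets a rigid stop after 10 to 20 degrees and stays locked (3 mm of lift play); turned the right way it moves easily, lifts free from about 50 degrees on, and meets its end stop at about 68 degrees. Whether clockwise or anticlockwise is right varies and cannot be seen.
- cap: Loose steel quarter-turn cap, 0.12 kg, seated on the neck. Origin on its axis, at the neck top when seated; z up. Disc and skirt 50 mm across, from 16 mm below to 5 mm above the origin; on top an upright grip bar 44 mm along the cap's x, 12 mm thick along y, from 5 to 39 mm above the origin. At the start its x lies along the decanter's x within 3 degrees.
- tumbler_a: Heavy glass tumbler, 82 mm across, 90 mm high, to the right (-y) of the decanter, about 120 mm from it centre to centre. Origin under its foot. Leave alone.
- tumbler_b: Like tumbler_a, to the left (+y) of the decanter.
- rum_bottle: Closed amber rum bottle, 74 mm across, 240 mm high, behind the decanter. Leave alone.
- dish: Speckled white ceramic dish with a wooden muddler lying in it, 110 mm across, about 60 mm high with the muddler. Leave alone.
Not all that is in view belongs to the job. Several things have the shape of the decanter; the one meant has the colours described above. What is meant by the cap is not orange, and is the smaller of those in its own colour.

How it is judged:
By the outcome, as a careful person would: the job done as asked, in the order asked, and still so for the second after the job is handed in, while the arm keeps its last pose, push and grip.
It also fails if it takes over 72 s, if anything falls off the work surface, if the arm or the gripper's body presses on something with over 40 N, if the wrist force passes 120 N, or if a joint passes its speed limit or range.

## Robot

A 7-joint arm with a two-finger parallel gripper is mounted at the origin on the work surface. World frame = base frame: x ahead of the robot, y to its left, z up, the work surface at z = 0. Lengths are in m, angles in rad, forces in N, time in s.
With the tool pointing down it reaches from about 0.4 to 0.875 m from the base axis. Payload 6.5 kg.
Tool frame: the origin (TCP) lies at the very end of the fingers, on their centre line; the grasp point (between the pads) lies 19 mm behind it; z points along the fingers, y is the line along which they close (so a half turn about z gives the same grasp; the last joint's range is limited). The gripper opens to 88 mm and grips with 3 to 60 N. Pads are 18 mm wide; open, the fingers measure 123 mm over their backs; the gripper's body (75 mm by 187 mm) begins 45 mm behind the grasp point.
Start: joints at [1.204, 0.536, -0.004, 1.538, 0.003, 1.067, -0.071], TCP at [0.193, -0.621, 0.239] pointing down, gripper open.
Joint ranges: [-2.7, 2.7], [-0.37, 2.16], [-1.27, 1.26], [0.24, 2.4], [-1.31, 4.45], [0.19, 1.91], [-2.76, 2.76]. Speed limits (rad/s): [2.39, 2.39, 3.14, 3.14, 3.14, 3.14, 3.14].

## Interface

Orientations are given as a unit quaternion [w, x, y, z].
In Python, from plant import status, eyes, ticket gives the robot as it stands.
- The arm moves only by the tool drive_tool, never from a script. Its argument "targets" is a list of rows, each an object of numbers: "jaw": the opening in per cent of the stroke, from 0 (shut) to 100 (fully open); "tx", "ty", "tz": the shift along the tool's x, y, z in units of 40 mm (1.0 is 40 mm); "turn": the turn about the tool's z in degrees. A call has 1 to 10 rows; each row shifts and turns the commanded pose from where the row before left it, along the tool's axes as they then stand; what a row does not reach is not made up. A row lasts 1/12 s, in which the tool goes at most 41.7 mm and 7.16 degrees, less where a joint would pass 70% of its speed; a pose out of reach is approached as far as the arm can. A call is refused whole if a number of a shift passes 1 or a number of a turn 7.16, either way. A call with a gripper value outside its range is refused whole. The fingers move at their own pace and stop on an object; "force" is the grip in N (left out, the last holds). Time passes only in rows, so rows that do not move let the fingers close. It gives the time, the measured TCP pose, the force, the opening and the grip force at its end, in the units of the state.
- status.get_state(): the state, without advancing time (a new reading comes with each control period).
- eyes.read_camera(name): name is "side" or "top" or "wrist"; returns a dict with "image" (384x512x3 uint8, red, green, blue), "camera_matrix" (3x3 intrinsics, pixels), "distortion" ([k1, k2, p1, p2, k3] as OpenCV has them; the pictures are not rectified), "view" (4x4, takes a point from world to camera coordinates). Camera axes: x right, y down, z forward; pixel columns grow to the right and rows downward; lengths in m; the calibration is good to about 2 mm. A picture is of the moment at which its call begins. There is no depth.
- ticket.hand_in(): hands the job in; it is judged then, once.
The state is a dict: "time": time; "qpos": joint angles; "qvel": joint speeds; "tau": joint torques, N m; "ee_pos": TCP position; "orientation": TCP orientation; "contact_force": force on the tool from outside, world axes, zero at the start; "torque": the same for the moment, N m; "finger_gap": opening from 0.0 (shut) to 1.0 (fully open); "finger_force": force on a finger pad.
Only numpy, scipy, OpenCV 4.12 (cv2) and the standard library are available. Lean on these libraries where they do the work, as an engineer would, in place of code of your own. Each camera call takes 0.05 s, during which the arm holds its last target. There are 200 camera calls.

## Working session

There is one attempt and no reset: what is moved stays moved. The work goes in short steps, Python scripts to look and compute and a tool call to move; the robot and the scene stay as the last step left them, time stands still between calls to the robot, and variables do not carry over. Pictures are saved under pics/ and viewed, at most 10 in all, crops included, and the job is handed in when it is done.

Besides the shell and the picture viewer there is one more tool, called after "Request:" as name([rows], argument=value, ...), one row to a line, values as JSON. drive_tool: Moves the arm, as the interface text tells. Its arguments: {"type":"object","properties":{"targets":{"type":"array","items":{"type":"object","properties":{"jaw":{"type":"number"},"tx":{"type":"number"},"ty":{"type":"number"},"tz":{"type":"number"},"turn":{"type":"number"}}}},"force":{"type":"number"}},"required":["targets"]}

```bash
mkdir -p pics; cat > h.py <<'E'
import numpy as np, cv2
from plant import status, eyes, ticket
def ray(c,uv):
    p=cv2.undistortPoints(np.array([[uv]],float),c["camera_matrix"],np.array(c["distortion"]))[0,0]
    V=np.array(c["view"]);R=V[:3,:3];o=-R.T@V[:3,3]
    return o,R.T@np.array([p[0],p[1],1])
def onz(c,uv,z):
    o,d=ray(c,uv);return o+d*(z-o[2])/d[2]
def load(n):
    d=np.load(n,allow_pickle=True).item()
    for k in("camera_matrix","view"):d[k]=np.array(d[k],float)
    return d
def snap(name,f):
    c=eyes.read_camera(name);c={k:np.array(v) for k,v in c.items()}
    np.save(f"pics/{f}.npy",c,allow_pickle=True);cv2.imwrite(f"pics/{f}.png",cv2.cvtColor(c["image"],cv2.COLOR_RGB2BGR));return c
def proj(c,P):
    V=np.array(c["view"]);r,_=cv2.Rodrigues(V[:3,:3]);return cv2.projectPoints(np.array(P,float).reshape(-1,1,3),r,V[:3,3],c["camera_matrix"],np.array(c["distortion"],float))[0][:,0]
E
python3 - <<'E'
from h import *
a=snap("top","t0");b=snap("side","s0")
for c in(a,b):
    V=c["view"];print(-V[:3,:3].T@V[:3,3],c["camera_matrix"][0,0])
print(status.get_state())
E
```

```text
[0.39978121 0.01647901 1.46569587] 473.9901079794409
[0.2030462  0.72359375 0.5697095 ] 389.2672678743608
{'time': 0.1, 'qpos': array([ 1.20381023,  0.53709977, -0.00442872,  1.53873045,  0.00263824,
        1.06728386, -0.07121771]), 'qvel': array([-0.00048542, -0.00158909,  0.00040019, -0.00113684,  0.00028543,
        0.00088439,  0.00060601]), 'tau': array([ 1.91685525e-03, -5.72084391e+01,  9.93399695e-01, -2.52233666e+01,
       -5.62178227e-02,  1.35233774e-02,  4.95298787e-05]), 'ee_pos': array([ 0.19239215, -0.62032022,  0.23793783]), 'orientation': array([-7.34588036e-04,  9.88707196e-01,  1.49858285e-01, -1.87546777e-04]), 'contact_force': array([-0.64371065, -0.0555472 ,  0.65198657]), 'torque': array([-0.05148012,  0.00592456,  0.02191157]), 'finger_force': 0.0, 'finger_gap': 0.9986681420411109}
```

View pics/t0.png

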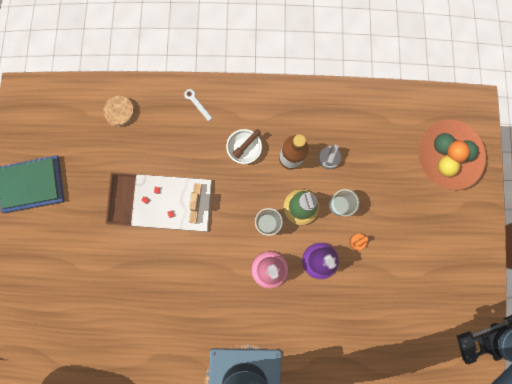

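View pics/s0.png

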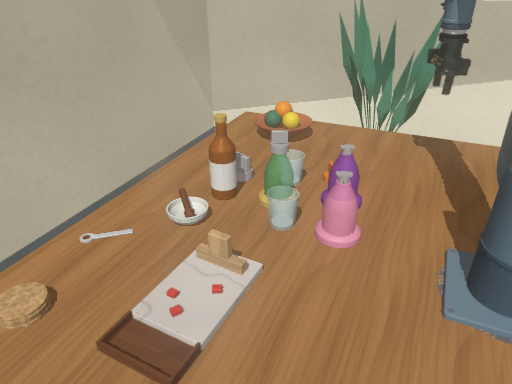

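The top view shows the board at about (160,202) with its tray to the left, the scraper at (198,203), chips at (157,190), (146,200) and (171,214), and the green decanter at (302,207) with a grey cap. The side view confirms this: scraper at (220,250), decanter at (280,175), tumblers on either side, and a spare bigger cap on the table.

```bash
python3 - <<'E'
from h import *
a=load("pics/t0.npy");im=a["image"];hsv=cv2.cvtColor(im,cv2.COLOR_RGB2HSV)
def blobs(m,mn=8):
    n,l,s,c=cv2.connectedComponentsWithStats(m.astype(np.uint8));return [(s[i],c[i],l==i) for i in range(1,n) if s[i][4]>=mn]
H,S,V=cv2.split(hsv)
roi=np.zeros(H.shape,bool);roi[170:236,105:215]=1
for s,c,_ in blobs(((H<6)|(H>174))&(S>150)&(V>120)&roi): print("chip",c,s[4],onz(a,c,.027).round(4))
w=(S<60)&(V>170)&roi
w=cv2.morphologyEx(w.astype(np.uint8),cv2.MORPH_CLOSE,np.ones((15,15)))
s,c,m=max(blobs(w),key=lambda t:t[0][4])
r=cv2.minAreaRect(np.argwhere(m)[:,::-1].astype(np.float32));print(r)
for p in cv2.boxPoints(r):print("board",p,onz(a,p,.018).round(4))
big=cv2.resize(im[165:240,100:220],None,fx=6,fy=6,interpolation=cv2.INTER_CUBIC)
b2=cv2.resize(im[180:235,280:330],None,fx=8,fy=8,interpolation=cv2.INTER_CUBIC)
o=np.zeros((450+0,720,3),np.uint8);o[:450]=big
cv2.imwrite("pics/c1.png",cv2.cvtColor(o,cv2.COLOR_RGB2BGR));
b=load("pics/s0.npy")["image"]
b3=cv2.resize(b[225:280,190:270],None,fx=5,fy=5,interpolation=cv2.INTER_CUBIC)
c=np.zeros((440,800,3),np.uint8);c[:440,:400]=b2;c[:275,400:]=b3
cv2.imwrite("pics/c2.png",cv2.cvtColor(c,cv2.COLOR_RGB2BGR))
E
```

```text
chip [156.66666667 190.        ] 18 [0.5867 0.2827 0.027 ]
chip [144.94736842 199.68421053] 19 [0.556  0.3177 0.027 ]
chip [170.3125 213.9375] 16 [0.514  0.2376 0.027 ]
((170.54661560058594, 202.37850952148438), (76.23589324951172, 51.77958297729492), 4.289153099060059)
board [130.59914 225.34494] [0.4767 0.3607 0.018 ]
board [134.47173 173.71039] [0.6374 0.3564 0.018 ]
board [210.4941  179.41208] [0.6245 0.1188 0.018 ]
board [206.6215  231.04663] [0.4649 0.1259 0.018 ]
```

View pics/c1.png

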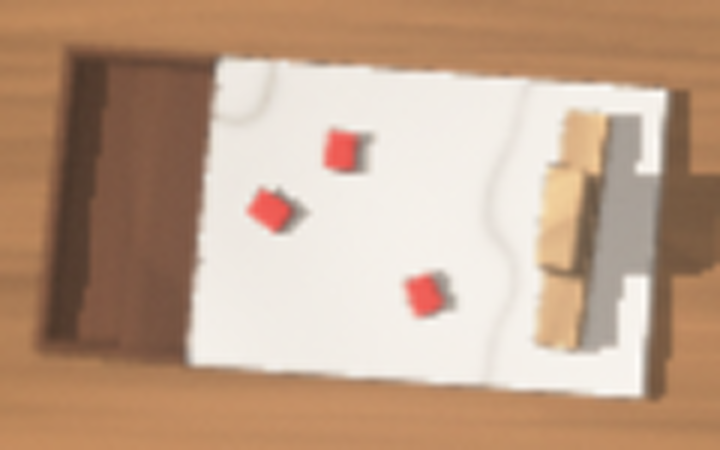

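View pics/c2.png

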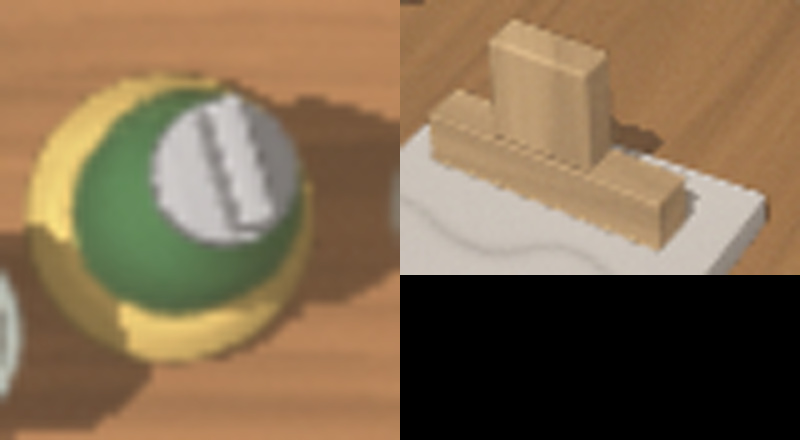

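The crops show the marble corners at crop pixels (218,57), (668,90), (644,398) and (188,362), the scraper blade and grip corners, and the cap's disc centred at (226,169) with its bar running from (232,98) to (257,224).

```bash
python3 - <<'E'
from h import *
a=load("pics/t0.npy")
f=lambda u,s,o:((np.array(u)+.5)/s-.5+o)
def P(l,s,o,z): return np.array([onz(a,f(u,s,np.array(o)),z) for u in l])
B=P([(218,57),(668,90),(644,398),(188,362)],6,(100,165),.018)
print(B.round(4)); print("marble center",B.mean(0))
ang=lambda v:np.degrees(np.arctan2(v[1],v[0]))
print("board y dir",ang(B[0]-B[1]),ang(B[3]-B[2]),"x dir",ang(B[0]-B[3]),ang(B[1]-B[2]))
S=P([(568,109),(608,112),(582,351),(534,346)],6,(100,165),.044);G=P([(547,163),(586,168),(577,272),(538,268)],6,(100,165),.096)
for n,Q in(("blade",S),("grip",G)):print(n,Q.mean(0),"x dir",ang(Q[0]-Q[3]),ang(Q[1]-Q[2]))
print("disc",P([(226,169)],8,(280,180),.175));b=P([(232,98),(257,224)],8,(280,180),.209);print("bar",b.mean(0),ang(b[0]-b[1]))
b=load("pics/s0.npy")
print(proj(b,[[*S.mean(0)[:2],.096],[*b and G.mean(0)[:2],.096]]))
s=status.get_state();w,x,y,z=s["orientation"]
from scipy.spatial.transform import Rotation as R
print(R.from_quat([x,y,z,w]).as_matrix().round(3))
c=eyes.read_camera("wrist");V=np.array(c["view"]);M=R.from_quat([x,y,z,w]).as_matrix()
print("wrist cam in tool",M.T@(-V[:3,:3].T@V[:3,3]-s["ee_pos"]),(V[:3,:3]@M).round(2))
E
```

```text
File "<stdin>", line 13
    print(proj(b,[[*S.mean(0)[:2],.096],[*b and G.mean(0)[:2],.096]]))
                                            ^^^
SyntaxError: invalid syntax
```

```bash
python3 - <<'E'
from h import *
a=load("pics/t0.npy")
f=lambda u,s,o:((np.array(u)+.5)/s-.5+o)
def P(l,s,o,z): return np.array([onz(a,f(u,s,np.array(o)),z) for u in l])
B=P([(218,57),(668,90),(644,398),(188,362)],6,(100,165),.018)
print(B.round(4)); print("marble center",B.mean(0))
ang=lambda v:np.degrees(np.arctan2(v[1],v[0]))
print("board y dir",ang(B[0]-B[1]),ang(B[3]-B[2]),"x dir",ang(B[0]-B[3]),ang(B[1]-B[2]))
S=P([(568,109),(608,112),(582,351),(534,346)],6,(100,165),.044);G=P([(547,163),(586,168),(577,272),(538,268)],6,(100,165),.096)
for n,Q in(("blade",S),("grip",G)):print(n,Q.mean(0),"x dir",ang(Q[0]-Q[3]),ang(Q[1]-Q[2]))
print("disc",P([(226,169)],8,(280,180),.175));b=P([(232,98),(257,224)],8,(280,180),.209);print("bar",b.mean(0),ang(b[0]-b[1]))
s=status.get_state();w,x,y,z=s["orientation"]
from scipy.spatial.transform import Rotation as R
M=R.from_quat([x,y,z,w]).as_matrix();print(M.round(3))
c=eyes.read_camera("wrist");V=np.array(c["view"])
print("wrist cam in tool",M.T@(-V[:3,:3].T@V[:3,3]-s["ee_pos"]),(V[:3,:3]@M).round(2))
E
```

```text
[[0.6364 0.3518 0.018 ]
 [0.6239 0.1174 0.018 ]
 [0.4654 0.125  0.018 ]
 [0.478  0.3598 0.018 ]]
marble center [0.55091938 0.2385109  0.018     ]
board y dir 86.96925646117337 86.91083226616982 x dir -2.9008586212109253 -2.7328966439523295
blade [0.54825607 0.1613139  0.044     ] x dir -6.198217472841528 -4.340430127844157
grip [0.54821667 0.1615313  0.096     ] x dir -2.9041776765139646 -3.0403026407711202
disc [[ 0.54707069 -0.16145653  0.175     ]]
bar [ 0.54606312 -0.16299909  0.209     ] 11.594358091123754
[[ 0.955  0.296 -0.001]
 [ 0.296 -0.955  0.001]
 [-0.    -0.002 -1.   ]]
wrist cam in tool [ 0.08215743  0.00060291 -0.14660324] [[-0.    1.    0.  ]
 [-0.95 -0.   -0.32]
 [-0.32 -0.    0.95]]
```

Request:
drive_tool([
  {"tz": -0.56, "turn": 5.4},
  {"tz": -0.56, "turn": 5.4},
  {"tz": -0.56, "turn": 5.4},
  {"tz": -0.56, "turn": 5.4},
  {"tx": 0.334, "ty": -0.918},
  {"tx": 0.334, "ty": -0.918},
  {"tx": 0.334, "ty": -0.918},
  {"tx": 0.334, "ty": -0.918},
  {"tx": 0.334, "ty": -0.918},
  {"tx": 0.334, "ty": -0.918},
])

```text
validation failed for argument at $.ta...
```

Request:
drive_tool([
  {"tx": 0.334, "ty": -0.918},
  {"tx": 0.334, "ty": -0.918},
  {"tx": 0.334, "ty": -0.918},
  {"tx": 0.334, "ty": -0.918},
  {"tx": 0.334, "ty": -0.918},
  {"tx": 0.334, "ty": -0.918},
  {"tx": 0.334, "ty": -0.918},
  {"tx": 0.334, "ty": -0.918},
  {"tx": 0.334, "ty": -0.918},
  {"tx": 0.334, "ty": -0.918},
])

```text
validation failed for argument at $.ta...
```

Request:
drive_tool([
  {"jaw": 100, "tx": 0, "ty": 0, "tz": -0.56, "turn": 5.4},
  {"jaw": 100, "tx": 0, "ty": 0, "tz": -0.56, "turn": 5.4},
  {"jaw": 100, "tx": 0, "ty": 0, "tz": -0.56, "turn": 5.4},
  {"jaw": 100, "tx": 0, "ty": 0, "tz": -0.56, "turn": 5.4},
])

```text
time: 0.48
ee_pos: [0.1925, -0.6205, 0.3289]
orientation: [-0.0, 0.999, -0.04, -0.0]
contact_force: [0.2, -1.7, -0.5]
finger_gap: 0.998
finger_force: 0.0
```

Request:
drive_tool([
  {"jaw": 100, "tx": 0.334, "ty": -0.918, "tz": 0, "turn": 0},
  {"jaw": 100, "tx": 0.334, "ty": -0.918, "tz": 0, "turn": 0},
  {"jaw": 100, "tx": 0.334, "ty": -0.918, "tz": 0, "turn": 0},
  {"jaw": 100, "tx": 0.334, "ty": -0.918, "tz": 0, "turn": 0},
  {"jaw": 100, "tx": 0.334, "ty": -0.918, "tz": 0, "turn": 0},
  {"jaw": 100, "tx": 0.334, "ty": -0.918, "tz": 0, "turn": 0},
  {"jaw": 100, "tx": 0.334, "ty": -0.918, "tz": 0, "turn": 0},
  {"jaw": 100, "tx": 0.334, "ty": -0.918, "tz": 0, "turn": 0},
  {"jaw": 100, "tx": 0.334, "ty": -0.918, "tz": 0, "turn": 0},
  {"jaw": 100, "tx": 0.334, "ty": -0.918, "tz": 0, "turn": 0},
])

```text
time: 1.32
ee_pos: [0.3539, -0.2629, 0.3283]
orientation: [0.0, 0.999, -0.038, -0.0]
contact_force: [1.9, -0.6, 0.4]
finger_gap: 1.002
finger_force: 0.0
```

Request:
drive_tool([
  {"jaw": 100, "tx": 0.334, "ty": -0.918, "tz": 0, "turn": 0},
  {"jaw": 100, "tx": 0.334, "ty": -0.918, "tz": 0, "turn": 0},
  {"jaw": 100, "tx": 0.334, "ty": -0.918, "tz": 0, "turn": 0},
  {"jaw": 100, "tx": 0.334, "ty": -0.918, "tz": 0, "turn": 0},
  {"jaw": 100, "tx": 0.334, "ty": -0.918, "tz": 0, "turn": 0},
  {"jaw": 100, "tx": 0.334, "ty": -0.918, "tz": 0, "turn": 0},
  {"jaw": 100, "tx": 0.334, "ty": -0.918, "tz": 0, "turn": 0},
  {"jaw": 100, "tx": 0.334, "ty": -0.918, "tz": 0, "turn": 0},
  {"jaw": 100, "tx": 0.334, "ty": -0.918, "tz": 0, "turn": 0},
  {"jaw": 100, "tx": 0.334, "ty": -0.918, "tz": 0, "turn": 0},
])

```text
time: 2.15
ee_pos: [0.5152, 0.0928, 0.3282]
orientation: [0.0, 0.999, -0.038, -0.0]
contact_force: [1.5, -0.1, 0.2]
finger_gap: 1.002
finger_force: 0.0
```

Request:
drive_tool([
  {"jaw": 100, "tx": 0.334, "ty": -0.918, "tz": 0, "turn": 0},
  {"jaw": 100, "tx": 0.334, "ty": -0.918, "tz": 0, "turn": 0},
  {"jaw": 100, "tx": 0, "ty": 0, "tz": 0.8, "turn": 0},
  {"jaw": 100, "tx": 0, "ty": 0, "tz": 0.8, "turn": 0},
  {"jaw": 100, "tx": 0, "ty": 0, "tz": 0.8, "turn": 0},
  {"jaw": 100, "tx": 0, "ty": 0, "tz": 0.8, "turn": 0},
  {"jaw": 100, "tx": 0, "ty": 0, "tz": 0, "turn": 0},
])

```text
time: 2.73
ee_pos: [0.5431, 0.1606, 0.1943]
orientation: [0.002, 0.999, -0.038, -0.005]
contact_force: [-1.7, 0.1, -0.3]
finger_gap: 1.002
finger_force: 0.0
```

```bash
python3 - <<'E'
from h import *
c=snap("wrist","w1");s=status.get_state();print(s["ee_pos"],s["orientation"],s["contact_force"])
E
```

```text
[0.54487232 0.16139324 0.19764107] [ 0.00113605  0.99927471 -0.03792596 -0.00322281] [-0.82993875 -0.16441023  0.50297077]
```

View pics/w1.png

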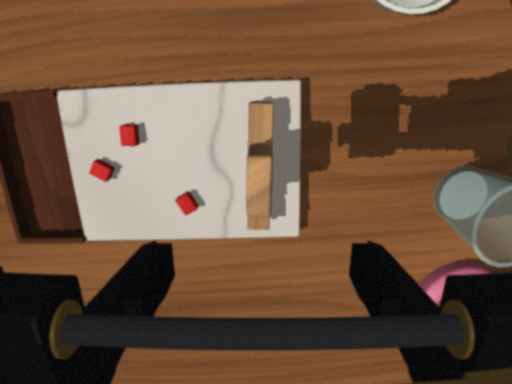

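The wrist view shows the scraper between the fingers: blade far end at (249–272,101), with the grip top starting at row 156. Chips are at (129,135), (102,170) and (187,203).

```bash
python3 - <<'E'
from h import *
c=load("pics/w1.npy")
im=c["image"];hsv=cv2.cvtColor(im,cv2.COLOR_RGB2HSV)
m=((hsv[...,0]>8)&(hsv[...,0]<25)&(hsv[...,1]>70)&(hsv[...,2]>110));m[:, :235]=0;m[:,285:]=0;m[:97]=0;m[235:]=0
for r in range(100,234,6):
    x=np.where(m[r])[0]; print(r,(x.min(),x.max()) if len(x) else None,end=" ")
print()
a,b=onz(c,(248.5,101),.044),onz(c,(272.5,102),.044);print(a,b)
e=[onz(c,(247.5,156),.096),onz(c,(271.5,156),.096)];print(e)
E
```

```text
100 None 106 (np.int64(249), np.int64(273)) 112 (np.int64(249), np.int64(273)) 118 (np.int64(249), np.int64(272)) 124 (np.int64(248), np.int64(272)) 130 (np.int64(248), np.int64(272)) 136 (np.int64(248), np.int64(272)) 142 (np.int64(248), np.int64(264)) 148 (np.int64(248), np.int64(248)) 154 (np.int64(248), np.int64(248)) 160 (np.int64(247), np.int64(271)) 166 (np.int64(247), np.int64(271)) 172 (np.int64(247), np.int64(271)) 178 (np.int64(247), np.int64(271)) 184 (np.int64(247), np.int64(270)) 190 (np.int64(247), np.int64(269)) 196 (np.int64(246), np.int64(269)) 202 (np.int64(247), np.int64(269)) 208 (np.int64(247), np.int64(269)) 214 (np.int64(247), np.int64(269)) 220 (np.int64(247), np.int64(268)) 226 (np.int64(247), np.int64(268)) 232 None 
[0.61056749 0.16531315 0.044     ] [0.60813323 0.1447612  0.044     ]
[array([0.57372942, 0.1675907 , 0.096     ]), array([0.57234051, 0.14977171, 0.096     ])]
```

Request:
drive_tool([
  {"jaw": 100, "tx": 0.09, "ty": 0, "tz": 0.6, "turn": 0.8},
  {"jaw": 100, "tx": 0, "ty": 0.02, "tz": 0.6, "turn": 0},
  {"jaw": 100, "tx": 0, "ty": 0, "tz": 0.6, "turn": 0},
  {"jaw": 100, "tx": 0, "ty": 0, "tz": 0.6, "turn": 0},
  {"jaw": 100, "tx": 0, "ty": 0, "tz": 0.6, "turn": 0},
  {"jaw": 100, "tx": 0, "ty": 0, "tz": 0.6, "turn": 0},
  {"jaw": 100, "tx": 0, "ty": 0, "tz": 0, "turn": 0},
  {"jaw": 100, "tx": 0, "ty": 0, "tz": 0, "turn": 0},
])

```text
time: 3.45
ee_pos: [0.5514, 0.1615, 0.0575]
orientation: [-0.0, 0.999, -0.045, 0.0]
contact_force: [1.0, 0.4, 0.2]
finger_gap: 1.0
finger_force: 0.0
```

Request:
drive_tool([
  {"jaw": 10, "tx": 0, "ty": 0, "tz": 0, "turn": 0},
  {"jaw": 10, "tx": 0, "ty": 0, "tz": 0, "turn": 0},
  {"jaw": 10, "tx": 0, "ty": 0, "tz": 0, "turn": 0},
  {"jaw": 10, "tx": 0, "ty": 0, "tz": 0, "turn": 0},
  {"jaw": 10, "tx": 0, "ty": 0, "tz": 0, "turn": 0},
  {"jaw": 10, "tx": 0, "ty": 0, "tz": 0, "turn": 0},
  {"jaw": 10, "tx": 0, "ty": 0, "tz": 0, "turn": 0},
  {"jaw": 10, "tx": 0, "ty": 0, "tz": 0, "turn": 0},
], force=25)

```text
time: 4.12
ee_pos: [0.5506, 0.1612, 0.0563]
orientation: [0.0, 0.999, -0.045, -0.0]
contact_force: [0.2, -0.1, 0.2]
finger_gap: 0.417
finger_force: 0.0
```

Request:
drive_tool([
  {"jaw": 5, "tx": 0, "ty": 0, "tz": 0, "turn": 0},
  {"jaw": 5, "tx": 0, "ty": 0, "tz": 0, "turn": 0},
  {"jaw": 5, "tx": 0, "ty": 0, "tz": 0, "turn": 0},
  {"jaw": 5, "tx": 0, "ty": 0, "tz": 0, "turn": 0},
  {"jaw": 5, "tx": 0, "ty": 0, "tz": 0, "turn": 0},
  {"jaw": 5, "tx": 0, "ty": 0, "tz": 0, "turn": 0},
], force=25)

```text
time: 4.62
ee_pos: [0.5506, 0.1613, 0.0562]
orientation: [-0.0, 0.999, -0.045, -0.0]
contact_force: [0.2, 0.1, -0.7]
finger_gap: 0.221
finger_force: 24.9
```

Request:
drive_tool([
  {"jaw": 5, "tx": 0, "ty": 0, "tz": 0, "turn": -2.2},
  {"jaw": 5, "tx": 0, "ty": -0.2, "tz": 0, "turn": 0},
  {"jaw": 5, "tx": 0, "ty": -0.2, "tz": 0, "turn": 0},
  {"jaw": 5, "tx": 0, "ty": -0.2, "tz": 0, "turn": 0},
  {"jaw": 5, "tx": 0, "ty": -0.2, "tz": 0, "turn": 0},
  {"jaw": 5, "tx": 0, "ty": -0.2, "tz": 0, "turn": 0},
  {"jaw": 5, "tx": 0, "ty": -0.2, "tz": 0, "turn": 0},
  {"jaw": 5, "tx": 0, "ty": -0.2, "tz": 0, "turn": 0},
  {"jaw": 5, "tx": 0, "ty": -0.2, "tz": 0, "turn": 0},
  {"jaw": 5, "tx": 0, "ty": -0.2, "tz": 0, "turn": 0},
])

```text
time: 5.45
ee_pos: [0.5543, 0.2341, 0.0562]
orientation: [-0.0, 1.0, -0.026, -0.0]
contact_force: [-0.6, -0.9, -1.5]
finger_gap: 0.22
finger_force: 25.0
```

Request:
drive_tool([
  {"jaw": 5, "tx": 0, "ty": -0.2, "tz": 0, "turn": 0},
  {"jaw": 5, "tx": 0, "ty": -0.2, "tz": 0, "turn": 0},
  {"jaw": 5, "tx": 0, "ty": -0.2, "tz": 0, "turn": 0},
  {"jaw": 5, "tx": 0, "ty": -0.2, "tz": 0, "turn": 0},
  {"jaw": 5, "tx": 0, "ty": -0.2, "tz": 0, "turn": 0},
  {"jaw": 5, "tx": 0, "ty": -0.2, "tz": 0, "turn": 0},
  {"jaw": 5, "tx": 0, "ty": -0.2, "tz": 0, "turn": 0},
  {"jaw": 5, "tx": 0, "ty": -0.2, "tz": 0, "turn": 0},
  {"jaw": 5, "tx": 0, "ty": 0, "tz": 0, "turn": 0},
])

```text
time: 6.2
ee_pos: [0.5573, 0.2998, 0.0565]
orientation: [-0.001, 1.0, -0.025, 0.0]
contact_force: [-0.8, 0.7, -1.3]
finger_gap: 0.223
finger_force: 25.0
```

```bash
python3 - <<'E'
from h import *
c=snap("side","s1");print(status.get_state()["ee_pos"])
cv2.imwrite("pics/s1c.png",cv2.cvtColor(cv2.resize(c["image"][215:384,80:300],None,fx=3,fy=3),cv2.COLOR_RGB2BGR))
E
```

```text
[0.55738152 0.29850384 0.05635641]
```

View pics/s1c.png

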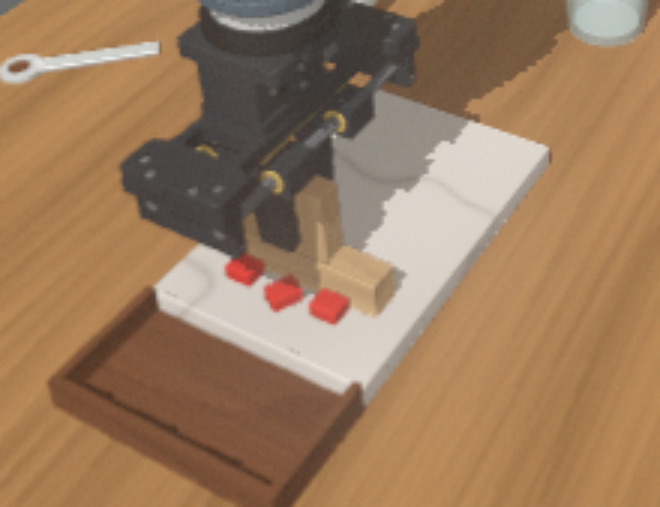

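All three chips lie against the blade front, at crop positions (243,270), (283,293) and (328,305). I'll push on over the edge.

Request:
drive_tool([
  {"jaw": 5, "tx": 0, "ty": -0.2, "tz": 0, "turn": 0},
  {"jaw": 5, "tx": 0, "ty": -0.2, "tz": 0, "turn": 0},
  {"jaw": 5, "tx": 0, "ty": -0.2, "tz": 0, "turn": 0},
  {"jaw": 5, "tx": 0, "ty": -0.2, "tz": 0, "turn": 0},
  {"jaw": 5, "tx": 0, "ty": -0.2, "tz": 0, "turn": 0},
  {"jaw": 5, "tx": 0, "ty": -0.2, "tz": 0, "turn": 0},
  {"jaw": 5, "tx": 0, "ty": -0.2, "tz": 0, "turn": 0},
  {"jaw": 5, "tx": 0, "ty": 0, "tz": 0, "turn": 0},
  {"jaw": 5, "tx": 0, "ty": 0, "tz": 0, "turn": 0},
])

```text
time: 7.0
ee_pos: [0.5603, 0.3538, 0.0562]
orientation: [-0.0, 1.0, -0.025, -0.0]
contact_force: [-0.5, -0.0, -1.5]
finger_gap: 0.221
finger_force: 25.0
```

Request:
drive_tool([
  {"jaw": 5, "tx": 0, "ty": 0.2, "tz": 0, "turn": 0},
  {"jaw": 5, "tx": 0, "ty": 0.3, "tz": 0, "turn": 0},
  {"jaw": 5, "tx": 0, "ty": 0.3, "tz": 0, "turn": 0},
  {"jaw": 5, "tx": 0, "ty": 0.3, "tz": 0, "turn": 0},
  {"jaw": 5, "tx": 0, "ty": 0.3, "tz": 0, "turn": 0},
  {"jaw": 5, "tx": 0, "ty": 0.3, "tz": 0, "turn": 0},
  {"jaw": 5, "tx": 0, "ty": 0.2, "tz": 0, "turn": 0},
  {"jaw": 5, "tx": 0, "ty": 0, "tz": 0, "turn": 0},
])

```text
time: 7.67
ee_pos: [0.557, 0.2739, 0.0562]
orientation: [0.001, 1.0, -0.027, -0.0]
contact_force: [-0.1, 0.4, -1.8]
finger_gap: 0.226
finger_force: 25.0
```

```bash
python3 - <<'E'
from h import *
c=snap("side","s2");print(status.get_state()["ee_pos"])
cv2.imwrite("pics/s2c.png",cv2.cvtColor(cv2.resize(c["image"][215:384,80:300],None,fx=3,fy=3),cv2.COLOR_RGB2BGR))
E
```

```text
[0.55693922 0.27574135 0.05639925]
```

View pics/s2c.png

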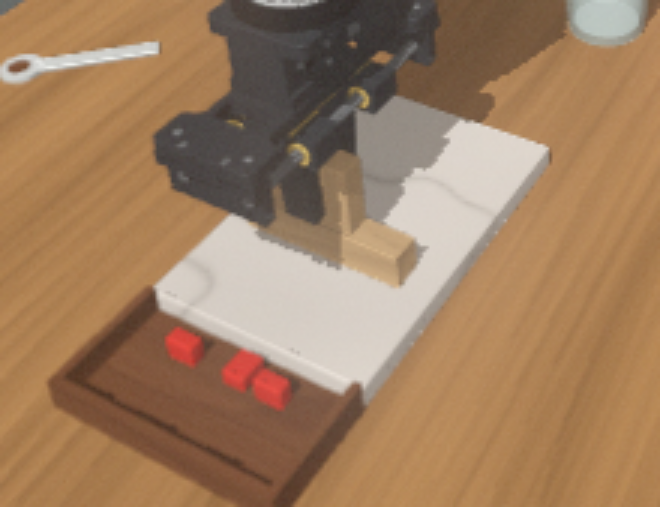

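All three chips are in the tray, at crop positions (183,345), (242,370) and (271,388), and the block stands on the marble. Now I'll release it.

Request:
drive_tool([
  {"jaw": 100, "tx": 0, "ty": 0, "tz": 0, "turn": 0},
  {"jaw": 100, "tx": 0, "ty": 0, "tz": 0, "turn": 0},
  {"jaw": 100, "tx": 0, "ty": 0, "tz": 0, "turn": 0},
  {"jaw": 100, "tx": 0, "ty": 0, "tz": 0, "turn": 0},
  {"jaw": 100, "tx": 0, "ty": 0, "tz": 0, "turn": 0},
  {"jaw": 100, "tx": 0, "ty": 0, "tz": 0, "turn": 0},
  {"jaw": 100, "tx": 0, "ty": 0, "tz": -0.3, "turn": 0},
  {"jaw": 100, "tx": 0, "ty": 0, "tz": -0.5, "turn": 0},
  {"jaw": 100, "tx": 0, "ty": 0, "tz": -0.9, "turn": 0},
  {"jaw": 100, "tx": 0, "ty": 0, "tz": -0.9, "turn": 0},
])

```text
time: 8.55
ee_pos: [0.5558, 0.2768, 0.1614]
orientation: [0.0, 1.0, -0.026, -0.001]
contact_force: [0.6, -0.4, 0.0]
finger_gap: 0.958
finger_force: 0.0
```

Request:
drive_tool([
  {"jaw": 100, "tx": 0, "ty": 0, "tz": -0.9, "turn": 0},
  {"jaw": 100, "tx": 0, "ty": 0, "tz": -0.9, "turn": -4.85},
  {"jaw": 100, "tx": 0, "ty": 0, "tz": -0.9, "turn": -4.85},
  {"jaw": 100, "tx": 0, "ty": 0, "tz": -0.9, "turn": -4.85},
  {"jaw": 100, "tx": 0, "ty": 0, "tz": -0.6, "turn": 0},
])

```text
time: 8.97
ee_pos: [0.5571, 0.2777, 0.3332]
orientation: [-0.001, 0.995, 0.103, 0.002]
contact_force: [1.6, 0.9, 1.3]
finger_gap: 0.999
finger_force: 0.0
```

Request:
drive_tool([
  {"jaw": 100, "tx": -0.223, "ty": 0.968, "tz": 0, "turn": 0},
  {"jaw": 100, "tx": -0.223, "ty": 0.968, "tz": 0, "turn": 0},
  {"jaw": 100, "tx": -0.223, "ty": 0.968, "tz": 0, "turn": 0},
  {"jaw": 100, "tx": -0.223, "ty": 0.968, "tz": 0, "turn": 0},
  {"jaw": 100, "tx": -0.223, "ty": 0.968, "tz": 0, "turn": 0},
  {"jaw": 100, "tx": -0.223, "ty": 0.968, "tz": 0, "turn": 0},
  {"jaw": 100, "tx": -0.223, "ty": 0.968, "tz": 0, "turn": 0},
  {"jaw": 100, "tx": -0.223, "ty": 0.968, "tz": 0, "turn": 0},
  {"jaw": 100, "tx": -0.223, "ty": 0.968, "tz": 0, "turn": 0},
  {"jaw": 100, "tx": -0.223, "ty": 0.968, "tz": 0, "turn": 0},
])

```text
time: 9.8
ee_pos: [0.5465, -0.1219, 0.3295]
orientation: [0.0, 0.995, 0.101, 0.001]
contact_force: [0.9, -0.2, 0.3]
finger_gap: 0.996
finger_force: 0.0
```

Request:
drive_tool([
  {"jaw": 100, "tx": -0.223, "ty": 0.968, "tz": 0, "turn": 0},
  {"jaw": 100, "tx": 0, "ty": 0, "tz": 0, "turn": 0},
  {"jaw": 100, "tx": 0, "ty": 0, "tz": 0, "turn": 0},
  {"jaw": 100, "tx": 0, "ty": 0, "tz": 0, "turn": 0},
])

```text
time: 10.13
ee_pos: [0.5461, -0.1589, 0.3289]
orientation: [-0.0, 0.995, 0.101, 0.0]
contact_force: [-0.1, 0.5, -0.2]
finger_gap: 1.0
finger_force: 0.0
```

```bash
python3 - <<'E'
from h import *
s=status.get_state();print(s["ee_pos"],s["orientation"],s["qpos"])
c=snap("wrist","w2");
a=load("pics/t0.npy");print("rum top",onz(a,(299,141),.24),"foot-ish",onz(a,(289,158),.05))
E
```

```text
[ 0.54606945 -0.15889807  0.32892014] [-3.20167339e-04  9.94866026e-01  1.01199698e-01  3.28939581e-04] [ 0.51839193  0.34259422 -0.40528231  1.63387528  0.14209501  1.19397011
 -1.28622246]
rum top [ 0.69872579 -0.12829106  0.24      ] foot-ish [ 0.69104316 -0.12036037  0.05      ]
```

View pics/w2.png

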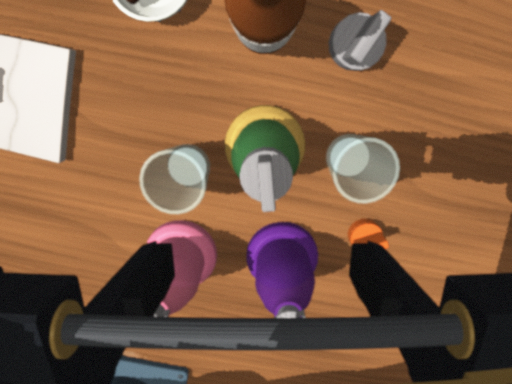

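The wrist view shows the cap on the green decanter: disc centre at about (266,176), bar from about (260,152) to (268,210), tumblers to either side. I'll take the bar's edges numerically.

```bash
python3 - <<'E'
from h import *
c=load("pics/w2.npy")
im=c["image"][140:220,230:305]
cv2.imwrite("pics/w2c.png",cv2.cvtColor(cv2.resize(im,None,fx=7,fy=7,interpolation=cv2.INTER_CUBIC),cv2.COLOR_RGB2BGR))
E
```

```text
(no output)
```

View pics/w2c.png

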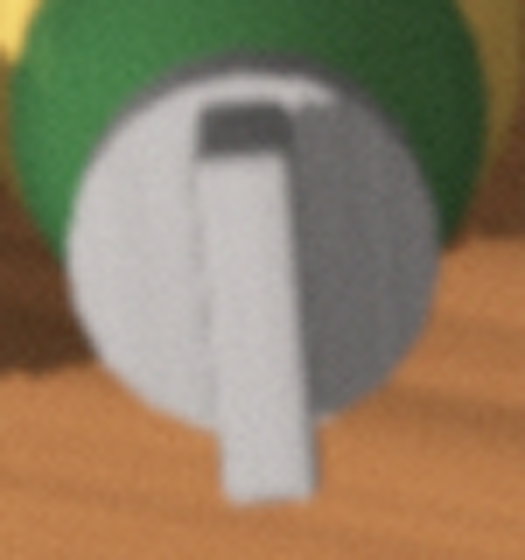

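The crop shows the bar's top face with corners (197,158), (290,150), (316,493) and (226,502).

```bash
python3 - <<'E'
from h import *
c=load("pics/w2.npy")
Q=np.array([onz(c,((np.array(u)+.5)/7-.5+[230,140]),.209) for u in[(197,158),(290,150),(316,493),(226,502)]])
v=(Q[0]+Q[1]-Q[2]-Q[3])/2
print(Q.round(4),Q.mean(0),np.degrees(np.arctan2(v[1],v[0])),np.linalg.norm(v),np.linalg.norm(Q[0]-Q[1]))
yaw=2*np.arctan2(.1012,.99487);x=np.array([np.cos(yaw),np.sin(yaw)]);y=np.array([x[1],-x[0]])
d=(Q.mean(0)-status.get_state()["ee_pos"])[:2];print(np.degrees(yaw),x@d/.04,y@d/.04)
E
```

```text
[[ 0.5662 -0.1521  0.209 ]
 [ 0.5693 -0.1625  0.209 ]
 [ 0.5282 -0.1746  0.209 ]
 [ 0.5248 -0.164   0.209 ]] [ 0.54713995 -0.16331502  0.209     ] 16.19965672366925 0.04300821208494739 0.01087544833300405
11.616506776211324 -0.004609019572746998 0.13287277323658203
```

Request:
drive_tool([
  {"jaw": 100, "tx": 0, "ty": 0.12, "tz": 0.6, "turn": -4.5},
  {"jaw": 100, "tx": 0, "ty": 0, "tz": 0.6, "turn": 0},
  {"jaw": 60, "tx": 0, "ty": 0, "tz": 0.6, "turn": 0},
  {"jaw": 60, "tx": 0, "ty": 0, "tz": 0.6, "turn": 0},
  {"jaw": 60, "tx": 0, "ty": 0, "tz": 0.6, "turn": 0},
  {"jaw": 60, "tx": 0, "ty": 0, "tz": 0.6, "turn": 0},
  {"jaw": 60, "tx": 0, "ty": 0, "tz": 0.1, "turn": 0},
  {"jaw": 60, "tx": 0, "ty": 0, "tz": 0, "turn": 0},
])

```text
time: 10.85
ee_pos: [0.5464, -0.1627, 0.1795]
orientation: [-0.001, 0.99, 0.141, -0.001]
contact_force: [-0.7, -0.6, 1.5]
finger_gap: 0.604
finger_force: 0.0
```

Request:
drive_tool([
  {"jaw": 2, "tx": 0, "ty": 0, "tz": 0, "turn": 0},
  {"jaw": 2, "tx": 0, "ty": 0, "tz": 0, "turn": 0},
  {"jaw": 2, "tx": 0, "ty": 0, "tz": 0, "turn": 0},
  {"jaw": 2, "tx": 0, "ty": 0, "tz": 0, "turn": 0},
  {"jaw": 2, "tx": 0, "ty": 0, "tz": 0, "turn": 0},
  {"jaw": 2, "tx": 0, "ty": 0, "tz": 0, "turn": 0},
  {"jaw": 2, "tx": 0, "ty": 0, "tz": 0, "turn": 0},
  {"jaw": 2, "tx": 0, "ty": 0, "tz": 0, "turn": 0},
  {"jaw": 2, "tx": 0, "ty": 0, "tz": 0, "turn": 0},
], force=35)

```text
time: 11.6
ee_pos: [0.5472, -0.1644, 0.1806]
orientation: [0.0, 0.99, 0.14, 0.0]
contact_force: [-1.4, 0.9, 4.7]
finger_gap: 0.131
finger_force: 35.0
```

```bash
python3 - <<'E'
from h import *
s=status.get_state();print({k:np.round(v,3) for k,v in s.items() if k not in("qvel","tau")})
E
```

```text
{'time': np.float64(11.6), 'qpos': array([ 0.503,  0.503, -0.383,  1.785,  0.233,  0.898, -1.273]), 'ee_pos': array([ 0.547, -0.164,  0.181]), 'orientation': array([0.  , 0.99, 0.14, 0.  ]), 'contact_force': array([-1.378,  0.862,  4.685]), 'torque': array([ 0.168,  0.271, -0.016]), 'finger_force': np.float64(35.0), 'finger_gap': np.float64(0.131)}
```

Request:
drive_tool([
  {"jaw": 2, "tx": 0, "ty": 0, "tz": 0, "turn": -3},
  {"jaw": 2, "tx": 0, "ty": 0, "tz": 0, "turn": -3},
  {"jaw": 2, "tx": 0, "ty": 0, "tz": 0, "turn": -3},
  {"jaw": 2, "tx": 0, "ty": 0, "tz": 0, "turn": -3},
  {"jaw": 2, "tx": 0, "ty": 0, "tz": 0, "turn": 0},
])

```text
time: 12.02
ee_pos: [0.5475, -0.1647, 0.1807]
orientation: [0.0, 0.97, 0.243, 0.001]
contact_force: [0.6, -1.1, 3.4]
finger_gap: 0.127
finger_force: 35.0
```

```bash
cat >st.py <<'E'
from h import *
s=status.get_state();o=s["orientation"];print(s["time"].__round__(2),s["ee_pos"].round(4),"yaw",np.degrees(2*np.arctan2(o[2],o[1])).round(2),"F",s["contact_force"].round(1),"T",s["torque"].round(3),"gap",round(s["finger_gap"],3),round(s["finger_force"],1),"q7",s["qpos"][6].round(2))
E
python3 st.py
```

```text
12.02 [ 0.5475 -0.1647  0.1807] yaw 28.18 F [ 0.6 -1.1  3.4] T [-0.019 -0.024  0.058] gap 0.127 35.0 q7 -1.09
```

Low torque at 12°, so I'll go on in small steps through the possible stop.

Request:
drive_tool([
  {"jaw": 2, "tx": 0, "ty": 0, "tz": 0, "turn": -3},
  {"jaw": 2, "tx": 0, "ty": 0, "tz": 0, "turn": -3},
  {"jaw": 2, "tx": 0, "ty": 0, "tz": 0, "turn": -2},
  {"jaw": 2, "tx": 0, "ty": 0, "tz": 0, "turn": 0},
])

```text
time: 12.35
ee_pos: [0.5475, -0.1648, 0.1807]
orientation: [0.0, 0.951, 0.31, 0.001]
contact_force: [0.6, -0.3, 4.0]
finger_gap: 0.129
finger_force: 35.0
```

```bash
python3 st.py
```

```text
12.35 [ 0.5475 -0.1648  0.1807] yaw 36.06 F [ 0.6 -0.3  4. ] T [-0.016 -0.129  0.032] gap 0.129 35.0 q7 -0.97
```

Request:
drive_tool([
  {"jaw": 2, "tx": 0, "ty": 0, "tz": 0, "turn": -3},
  {"jaw": 2, "tx": 0, "ty": 0, "tz": 0, "turn": -3},
  {"jaw": 2, "tx": 0, "ty": 0, "tz": 0, "turn": -2},
  {"jaw": 2, "tx": 0, "ty": 0, "tz": 0, "turn": 0},
])

```text
time: 12.68
ee_pos: [0.5475, -0.1647, 0.1807]
orientation: [0.0, 0.927, 0.375, 0.0]
contact_force: [0.7, -0.1, 5.6]
finger_gap: 0.129
finger_force: 35.0
```

```bash
python3 st.py
```

```text
12.68 [ 0.5475 -0.1647  0.1807] yaw 44.02 F [ 0.7 -0.1  5.6] T [-0.035 -0.14   0.041] gap 0.129 35.0 q7 -0.84
```

Anticlockwise runs freely past 20°, so I'll continue to about 60°.

Request:
drive_tool([
  {"jaw": 2, "tx": 0, "ty": 0, "tz": 0, "turn": -4},
  {"jaw": 2, "tx": 0, "ty": 0, "tz": 0, "turn": -4},
  {"jaw": 2, "tx": 0, "ty": 0, "tz": 0, "turn": -4},
  {"jaw": 2, "tx": 0, "ty": 0, "tz": 0, "turn": -4},
  {"jaw": 2, "tx": 0, "ty": 0, "tz": 0, "turn": -4},
  {"jaw": 2, "tx": 0, "ty": 0, "tz": 0, "turn": -4},
  {"jaw": 2, "tx": 0, "ty": 0, "tz": 0, "turn": -4},
  {"jaw": 2, "tx": 0, "ty": 0, "tz": 0, "turn": -3},
  {"jaw": 2, "tx": 0, "ty": 0, "tz": 0, "turn": 0},
])

```text
time: 13.43
ee_pos: [0.5475, -0.1646, 0.1807]
orientation: [0.0, 0.793, 0.609, 0.0]
contact_force: [0.4, 0.2, 5.3]
finger_gap: 0.133
finger_force: 35.0
```

```bash
python3 st.py
```

```text
13.43 [ 0.5475 -0.1646  0.1807] yaw 75.07 F [0.4 0.2 5.3] T [-0.024 -0.111 -0.043] gap 0.133 35.0 q7 -0.37
```

Turned 59°. I'll lift gently and check the force.

Request:
drive_tool([
  {"jaw": 2, "tx": 0, "ty": 0, "tz": -0.1, "turn": 0},
  {"jaw": 2, "tx": 0, "ty": 0, "tz": -0.1, "turn": 0},
  {"jaw": 2, "tx": 0, "ty": 0, "tz": -0.1, "turn": 0},
  {"jaw": 2, "tx": 0, "ty": 0, "tz": 0, "turn": 0},
])

```text
time: 13.77
ee_pos: [0.5471, -0.1646, 0.1929]
orientation: [0.0, 0.793, 0.609, 0.0]
contact_force: [-0.4, -0.7, -1.4]
finger_gap: 0.134
finger_force: 35.0
```

```bash
python3 st.py
```

```text
13.77 [ 0.5471 -0.1646  0.1929] yaw 75.04 F [-0.4 -0.7 -1.4] T [-0.046 -0.086 -0.002] gap 0.134 35.0 q7 -0.36
```

Request:
drive_tool([
  {"jaw": 2, "tx": 0, "ty": 0, "tz": -0.2, "turn": 0},
  {"jaw": 2, "tx": 0, "ty": 0, "tz": -0.25, "turn": 0},
  {"jaw": 2, "tx": 0, "ty": 0, "tz": -0.25, "turn": 0},
  {"jaw": 2, "tx": 0, "ty": 0, "tz": -0.25, "turn": 0},
  {"jaw": 2, "tx": 0, "ty": 0, "tz": -0.25, "turn": 0},
  {"jaw": 2, "tx": 0, "ty": 0, "tz": -0.24, "turn": 0},
  {"jaw": 2, "tx": 0, "ty": 0, "tz": 0, "turn": 0},
  {"jaw": 2, "tx": 0, "ty": 0, "tz": 0, "turn": 0},
  {"jaw": 2, "tx": 0, "ty": 0, "tz": 0, "turn": 0},
  {"jaw": 2, "tx": 0, "ty": 0, "tz": 0, "turn": 0},
])

```text
time: 14.6
ee_pos: [0.5466, -0.1645, 0.2493]
orientation: [-0.0, 0.793, 0.609, -0.0]
contact_force: [-0.3, 0.2, -1.9]
finger_gap: 0.128
finger_force: 35.0
```

```bash
python3 st.py; python3 -c "
from h import *
snap('side','s3')"
```

```text
14.6 [ 0.5466 -0.1645  0.2493] yaw 75.09 F [-0.3  0.2 -1.9] T [-0.025 -0.097  0.023] gap 0.128 35.0 q7 -0.32
```

View pics/s3.png

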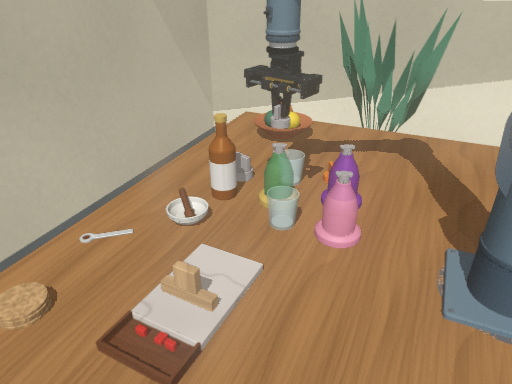

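The cap is held level above the open neck at (281,122). The scraper stands on the board at (188,290), the chips are in the tray, and everything else is unmoved.

```bash
python3 -c "
from plant import ticket
print(ticket.hand_in())"
```

```text
the job is handed in; nothing more can be done
None
```

I handed the job in at about 14.7 s: the three chips are in the crumb tray, the block stands on the board, and the cap, which unscrewed anticlockwise, is held level about 7 cm above the open neck.

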